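Snug up the adjustable wrench and tighten the blender's coupling nut

TASK

The adjustable wrench has been left loosely round the hex nut on top of the blender's motor base. Without turning the nut yet, roll the wrench's worm with light fingertip strokes until its jaw is closed snugly on the nut; then swing the handle clockwise (seen from above) until the nut comes up firm, without forcing it, and leave the wrench lying flat in place on the nut. Leave everything else on the counter alone.

Things in the scene. Friction and masses are not known exactly. Their poses are not given: they have to be found in the camera images.
- wrench: Steel adjustable wrench, 265 mm long, 13 mm thick at the head, lying flat on the motor base's top round the nut; free to move. Origin on its underside between the jaws. Its +x points from the handle to the open mouth of the jaws, +y from the moving jaw to the fixed jaw (fixed jaw's face at y = +15 mm), z up. Handle 22 mm wide, 10 mm thick (z = 2 to 12), from x = -80 to -239, overhanging the base. Mass 0.5 kg.
- worm_top (a point): Top of the worm, fixed to the wrench at x = -45, y = -6, z = 21 mm. The worm is a dark knurled steel roller, 18 mm diameter, 20 mm long, axle along the wrench's y, standing 8 mm proud of the head and 7 mm above the nut's top. Stroking it towards the nut (wrench +x) closes the jaw 0.07 mm per mm of stroke; stroking back opens it, so lift to return.
- worm: The worm itself; origin on its axle, 9 mm below its top. Rolling takes 2 to 3 N of drag: press with 8 to 15 N. Once the jaw is snug the worm stalls and the finger slips over it with more drag. Over 25 N of press damages it.
- jaw (a joint): How far the moving jaw has closed, m: 0 = mouth 38 mm wide, 0.008 = mouth 30 mm, snug on the nut. Starts between 0.001 and 0.0033. Driven only by the worm, whose friction holds it: forcing the handle against the stop with over about 6 N at the handle grip spreads it again.
- jaw_centre (a point): Point of the wrench at x = 0, y = 0, z = 6.5 mm: the middle of the mouth when it is closed on the nut.
- handle_grip (a point): Top of the handle on its centre line, 165 mm from the jaw centre (wrench x = -165, z = 12 mm): a good place to grip across the 22 mm width and swing; it is outside the motor base.
- nut_centre (a point): Centre of the top of the hex nut (brass, 30 mm across flats, 14 mm high), on the nut's upright axis, in the middle of the black motor base's flat steel top (base 190 x 190 mm, top at 112 mm, 14 mm below this point). The steel top sits on rubber mounts and sinks about 1 mm per 6 N of press, up to 5 mm.
- nut_corner (a point): A top corner of the nut, 17 mm from its axis; turns with it.
- nut (a joint): Angle of the nut, rad, growing clockwise seen from above; starts about 0.3 to 0.5 and comes up firm against a solid stop at 0.9. Turning takes about 0.15 N m (1 N at the handle grip); 3 to 4 N at the handle grip is firm enough.
- steel_cup: Steel mug 80 mm wide, 90 mm high; leave alone. Origin under its centre.
- glass_bottle: Amber bottle, 72 mm wide, 220 mm high; leave alone. Origin under its centre.
- milk_jug: White bottle, 84 mm wide, 200 mm high; leave alone. Origin under its centre.
- tub: White open tub 130 x 130 x 90 mm; leave alone. Origin under its centre.
- screwdriver: Screwdriver lying on the counter; leave alone.

How it is judged:
By the outcome, as a careful person would: the job done as asked, in the order asked, and still so for the second after the job is handed in, with the robot touching nothing.
It also fails if it takes over 72 s, if anything falls off the work surface, if the arm or the gripper's body presses on something with over 40 N, if the wrist force passes 120 N, or if a joint passes its speed limit or range.

ROBOT

A 7-joint arm with a two-finger parallel gripper is mounted at the origin on the work surface. World frame = base frame: x ahead of the robot, y to its left, z up, the work surface at z = 0. Lengths are in mm, angles in rad, forces in N, time in s.
With the tool pointing down it reaches from about 425 to 925 mm from the base axis. Payload 6.8 kg.
Tool frame: the origin (TCP) lies on the centre line of the jaws, within the pads' length; the fingertips stand arm.tip_reach ahead of it and the grasp point (between the pads) lies 8 mm behind it (arm.tip_reach is the distance from the TCP to the fingertips, in mm); z points along the fingers, x is the direction in which the jaws open and shut, and the axes are right-handed (so a half turn about z gives the same grasp; the last joint's range is limited). The gripper opens to 85 mm and grips with 20 to 120 N. Pads are 22 mm wide; open, the fingers measure 114 mm over their backs; the gripper's body (76 mm by 85 mm) begins 54 mm behind the grasp point. The pads swing forward as they close: fully open they stand 13 mm farther back than shut.
Start: joints at [1.237, 0.477, 0.022, 1.555, -0.011, 1.109, -0.083], TCP at [151.131, -657.881, 204.108] pointing down, gripper open.
Joint ranges: [-2.96, 2.96], [-0.34, 2.1], [-1.41, 1.46], [0.24, 2.44], [-1.37, 4.51], [0.17, 1.92], [-2.96, 2.96]. Speed limits (rad/s): [2.39, 2.39, 3.14, 3.14, 3.14, 3.14, 3.14].

INTERFACE

Orientations are given as a unit quaternion [x, y, z, w].
In Python, from station import arm, cams, job, boxes_of gives the robot as it stands.
- The arm moves only by the tool jog_arm, never from a script. Its argument "deltas" is a list that holds one entry, the list of rows, each a list of 5 numbers: the closure, from -1 (fully open) to 1 (shut), so that 0 is half open, then the shift along the tool's x, y, z in m, then the turn about the tool's z in degrees. A call has 1 to 12 rows; each row shifts and turns the commanded pose from where the row before left it, along the tool's axes as they then stand; what a row does not reach is not made up. A row lasts 1/12 s, in which the tool goes at most 41.7 mm and 7.16 degrees, less where a joint would pass 70% of its speed; a pose out of reach is approached as far as the arm can. A call with a gripper value outside its range is refused whole. The fingers move at their own pace and stop on an object; the grip force is fixed at half the most. Time passes only in rows, so rows that do not move let the fingers close. It gives the time, the measured TCP pose, the force and the opening at its end, in the units of the state.
- arm.state(): the state, without advancing time (a new reading comes with each control period).
- cams.get_image(name): name is "scene" or "top" or "wrist"; returns (picture, depth): 420x560x3 uint8, blue, green, red; 420x560 float32, mm along the optical axis (not along the pixel's ray), 0 where there is no reading.
- cams.camera_params(name): a dict with "fov_y" (degrees; the focal length in pixels is half the picture's height over the tangent of half this angle, whatever the lens; pixels are square), "cx", "cy" (the principal point, pixels), "pose" (4x4, takes a point from camera to world coordinates). Camera axes: x right, y up, looking along -z (the intrinsics and any distortion apply to the point x, -y, -z); pixel columns grow to the right and rows downward; lengths in mm; the calibration is good to about 2 mm. The wrist camera is an equidistant fisheye: a pixel r from the principal point sees the ray r / f radians off the axis. A picture is of the moment at which its call begins: read the wrist's pose just before it. camera_params takes no time and is no camera call; for the wrist camera it gives the pose at the moment of the call.
- job.finish_job(): hands the job in, once; it reports no verdict.
Trained networks look in the newest picture that a camera, given by its name, has taken for a name from the list of things; names that differ only in an ending like _2 or _b are one class to them, and where a whole thing is asked for, a point or a joint stands for the part that bears it (a point fixed in the world has none). Each returns a list of dicts, best first, with "conf" (0 to 1); they miss things now and then, are a little off and sometimes report something else, mostly with a low value. They report only what shows in the picture. A call takes as long as a camera call.
- boxes_of(camera, query): "location" ([x, y, z] in mm, in world coordinates, good to about 4 mm: the middle of the surface that is visible of it).
The state is a dict: "time_s": time; "qpos": joint angles; "qvel": joint speeds; "joint_efforts": joint torques, N m; "position": TCP position; "eef_rot": TCP orientation; "force": force on the tool from outside, world axes, zero at the start; "torque": the same for the moment, N m; "gripper_width": finger opening in mm.
Only numpy, scipy, OpenCV 4.12 (cv2) and the standard library are available. Lean on these libraries where they do the work, as an engineer would, in place of code of your own. Each camera call takes 0.05 s, during which the arm holds its last target. There are 200 camera calls.

## Working session

There is one attempt and no reset: what is moved stays moved. The work goes in short steps, Python scripts to look and compute and a tool call to move; the robot and the scene stay as the last step left them, time stands still between calls to the robot, and variables do not carry over. Pictures are saved under pics/ and viewed, about 8 in all and at most 12, crops included, and the job is handed in when it is done.

Besides the shell and the picture viewer there is one more tool, called after "Emit:" by a JSON object that holds its "api" and its "payload", one argument or row to a line. jog_arm: Moves the arm, as the interface text tells. Its arguments: {"type":"object","properties":{"deltas":{"type":"array"}},"required":["deltas"]}

```bash
mkdir -p pics; ls; cat > h.py <<'E'
import numpy as np, cv2
from station import arm, cams, job, boxes_of
def ray_pts(name, uv, z, P=None):
    P=P or cams.camera_params(name); f=210/np.tan(np.radians(P["fov_y"])/2)
    T=np.array(P["pose"]); out=[]
    for u,v in uv:
        a,b=u-P["cx"],v-P["cy"]
        if name=="wrist":
            r=np.hypot(a,b); t=r/f; d=np.array([a/r*np.sin(t) if r else 0,-(b/r*np.sin(t) if r else 0),-np.cos(t)])
        else: d=np.array([a/f,-b/f,-1.])
        d=T[:3,:3]@d; o=T[:3,3]; out.append(o+d*(z-o[2])/d[2])
    return np.array(out)
E
python3 - <<'E'
from h import *
s=arm.state(); print(s, arm.tip_reach)
for n in ("scene","top"):
    im,d=cams.get_image(n); cv2.imwrite(f"pics/{n}0.png",im)
    P=cams.camera_params(n); print(n,P["fov_y"],P["cx"],P["cy"],np.round(P["pose"],3).tolist())
    for q in ("wrench","worm_top","nut_centre","handle_grip","jaw_centre","nut_corner"):
        print(q,[(np.round(b["location"],0).tolist(),round(b["conf"],2)) for b in boxes_of(n,q)[:2]])
E
```

```text
pics
{'time_s': 0.0, 'qpos': array([ 1.23687454,  0.47780125,  0.02234469,  1.55646111, -0.01150837,
        1.10931914, -0.08305983]), 'qvel': array([-0.00030263,  0.00180673,  0.00119854, -0.00131079, -0.00107723,
        0.0001061 ,  0.00082858]), 'joint_efforts': array([-1.63935107e-03, -5.96456265e+01,  1.60741836e+00, -2.81199056e+01,
        1.24703109e-02,  9.26051434e-03,  1.25069900e-05]), 'position': array([ 150.97101093, -657.22826383,  203.12102302]), 'eef_rot': array([ 7.82291016e-01, -6.22912435e-01, -7.67498104e-04, -5.25793758e-04]), 'force': array([ 0.50924176, -0.73022921, -0.1432131 ]), 'torque': array([-0.00219373, -0.03361767,  0.01322232]), 'gripper_width': 85.21901814809637} 11.0
scene 48.65752822674913 281.24445134165785 199.49557446940457 [[0.448, -0.645, 0.619, 1259.83], [0.894, 0.329, -0.304, -350.613], [-0.007, 0.69, 0.724, 930.344], [0.0, 0.0, 0.0, 1.0]]
wrench [([548.0, 35.0, 129.0], 0.56)]
worm_top [([548.0, 39.0, 125.0], 0.63), ([509.0, -368.0, 62.0], 0.27)]
nut_centre [([568.0, 133.0, 117.0], 0.93)]
handle_grip [([555.0, 34.0, 125.0], 0.68)]
jaw_centre [([551.0, 42.0, 124.0], 0.67), ([599.0, -456.0, 39.0], 0.38)]
nut_corner [([547.0, 119.0, 125.0], 0.56)]
top 54.00131740692394 277.3071769227358 206.72204250130238 [[0.011, 0.99, -0.142, 366.016], [-1.0, 0.01, -0.003, 3.192], [-0.002, 0.142, 0.99, 1289.704], [0.0, 0.0, 0.0, 1.0]]
wrench [([625.0, -464.0, 21.0], 0.23)]
worm_top [([547.0, 45.0, 120.0], 0.86), ([426.0, 449.0, 131.0], 0.61)]
nut_centre [([550.0, 133.0, 113.0], 0.86)]
handle_grip [([541.0, 44.0, 126.0], 0.56)]
jaw_centre [([543.0, 45.0, 125.0], 0.83)]
nut_corner [([545.0, 122.0, 125.0], 0.56)]
```

```bash
python3 - <<'E'
import cv2,numpy as np
a=cv2.imread("pics/scene0.png");b=cv2.imread("pics/top0.png")
cv2.imwrite("pics/both.png",cv2.resize(np.vstack([a,b]),(560,600)) if 0 else cv2.resize(b,(800,600)))
E
```

```text
(no output)
```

View pics/both.png

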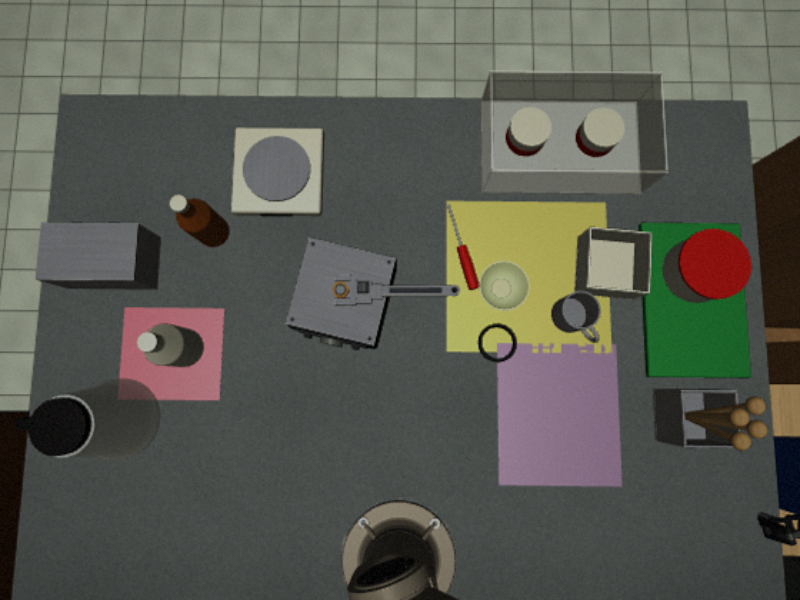

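View pics/scene0.png

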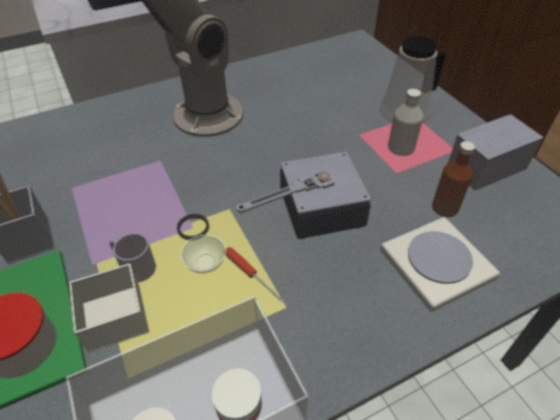

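```bash
python3 - <<'E'
import cv2,numpy as np
b=cv2.imread("pics/top0.png")[160:250,195:330]
cv2.imwrite("pics/crop1.png",cv2.resize(b,None,fx=5.9,fy=5.9,interpolation=cv2.INTER_CUBIC))
E
```

```text
(no output)
```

View pics/crop1.png

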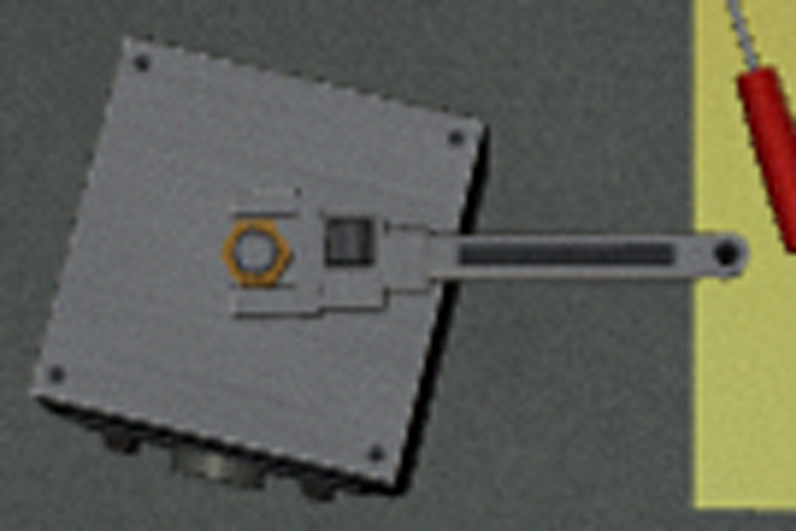

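```bash
python3 - <<'E'
from h import *
c=lambda u,v:(u/5.9+195,v/5.9+160)
for n,u,v,z in [("nut",257,252,126),("worm",350,242,133),("hole",727,254,124),("bar_l",433,257,124),("bar_r",680,255,124)]:
    print(n,np.round(ray_pts("top",[c(u,v)],z),1))
R=np.array([[0.224,-.975,0],[-.975,-.224,0],[0,0,-1]]) # rows tool x,y,z in world
print(R@(np.array([547,90,320])-np.array([151,-657,203])))
E
```

```text
nut [[543.  117.8 126. ]]
worm [[547.2  72.5 133. ]]
hole [[ 544.7 -109.9  124. ]]
bar_l [[541.7  32.6 124. ]]
bar_r [[543.9 -87.1 124. ]]
[-639.621 -553.428 -117.   ]
```

Emit:
{"api": "jog_arm", "payload": {
  "deltas": [
    [[1,0,0,-0.04,0],[1,0,0,-0.04,0],[1,0,0,-0.04,0],[1,-0.0265,-0.0229,0,0],[1,-0.0265,-0.0229,0,0],[1,-0.0265,-0.0229,0,0],[1,-0.0265,-0.0229,0,0],[1,-0.0265,-0.0229,0,0],[1,-0.0265,-0.0229,0,0],[1,-0.0265,-0.0229,0,0],[1,-0.0265,-0.0229,0,0],[1,-0.0265,-0.0229,0,0]]
  ]
}}

```text
time_s: 1.7
position: [299.1, -377.7, 324.4]
eef_rot: [0.782, -0.623, 0.0, 0.0]
force: [1.1, -0.9, -1.3]
gripper_width: -0.0
```

Emit:
{"api": "jog_arm", "payload": {
  "deltas": [
    [[1,-0.0265,-0.0229,0,0],[1,-0.0265,-0.0229,0,0],[1,-0.0265,-0.0229,0,0],[1,-0.0265,-0.0229,0,0],[1,-0.0265,-0.0229,0,0],[1,-0.0265,-0.0229,0,0],[1,-0.0265,-0.0229,0,0],[1,-0.0265,-0.0229,0,0],[1,-0.0265,-0.0229,0,0],[1,-0.0265,-0.0229,0,0],[1,-0.0265,-0.0229,0,0],[1,-0.0265,-0.0229,0,0]]
  ]
}}

```text
time_s: 2.7
position: [495.8, -6.4, 324.5]
eef_rot: [0.782, -0.623, 0.0, -0.0]
force: [0.5, -0.4, -0.2]
gripper_width: -0.1
```

Emit:
{"api": "jog_arm", "payload": {
  "deltas": [
    [[1,-0.0265,-0.0229,0,0],[1,-0.0265,-0.0229,0,0],[1,-0.0265,-0.0229,0,0],[1,0,0,0.03,7],[1,0,0,0.03,6],[1,0,0,0.0,0],[1,0,0,0,0]]
  ]
}}

```text
time_s: 3.28
position: [543.4, 84.5, 263.3]
eef_rot: [0.708, -0.706, -0.001, 0.001]
force: [0.6, -0.3, 0.4]
gripper_width: 0.1
```

```bash
python3 - <<'E'
from h import *
P=cams.camera_params("wrist"); im,d=cams.get_image("wrist"); cv2.imwrite("pics/w1.png",im); np.save("w1.npy",d)
import pickle; pickle.dump(P,open("w1.pkl","wb")); print(P)
for q in ("worm","nut_centre","handle_grip"):
    print(q,[(np.round(b["location"],0).tolist(),round(b["conf"],2)) for b in boxes_of("wrist",q)[:2]])
E
```

```text
{'fov_y': 65.70646984690485, 'cx': 281.8524418251914, 'cy': 206.10678107325776, 'pose': array([[ 2.11862174e-03,  9.49041784e-01,  3.15143149e-01,
         6.23794581e+02],
       [-9.99997740e-01,  1.95399038e-03,  8.38344218e-04,
         8.52889397e+01],
       [ 1.79837008e-04, -3.15144213e-01,  9.49043778e-01,
         4.32369873e+02],
       [ 0.00000000e+00,  0.00000000e+00,  0.00000000e+00,
         1.00000000e+00]])}
worm [([551.0, 77.0, 132.0], 0.63)]
nut_centre [([567.0, 131.0, 114.0], 0.63)]
handle_grip [([546.0, 54.0, 122.0], 0.88)]
```

View pics/w1.png

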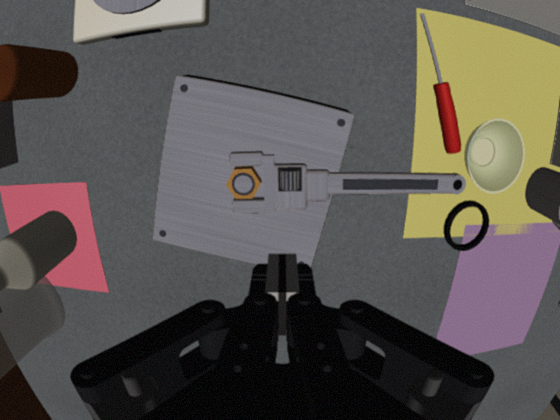

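```bash
python3 - <<'E'
from h import *
import pickle; P=pickle.load(open("w1.pkl","rb")); d=np.load("w1.npy")
im=cv2.imread("pics/w1.png")
cv2.imwrite("pics/w1c.png",cv2.resize(im[140:300,210:350],None,fx=3.7,fy=3.7,interpolation=cv2.INTER_CUBIC)[:600])
for n,u,v,z in [("nut",243,183,126),("worm",289,178,133),("hole",457,184,124),("bar_l",330,184,124)]: print(n,np.round(ray_pts("wrist",[(u,v)],z,P),1))
print(d[258:300:6,270:298:3].round())
E
```

```text
nut [[545.7 123.  126. ]]
worm [[552.4  78.3 133. ]]
hole [[ 547.  -104.7  124. ]]
bar_l [[544.5  37.6 124. ]]
[[149. 148. 149. 148. 148. 148. 148. 149. 149. 357.]
 [143. 143. 142. 143. 143. 144. 142. 142. 143. 151.]
 [138. 138. 139. 138. 138. 139. 139. 138. 137. 137.]
 [132. 131. 133. 133. 133. 133. 133. 132. 133. 133.]
 [128. 128. 128. 128. 129. 128. 127. 128. 130. 129.]
 [125. 123. 123. 125. 124. 126. 125. 126. 124. 124.]
 [119. 121. 122. 122. 122. 121. 123. 121. 118. 118.]]
```

View pics/w1c.png

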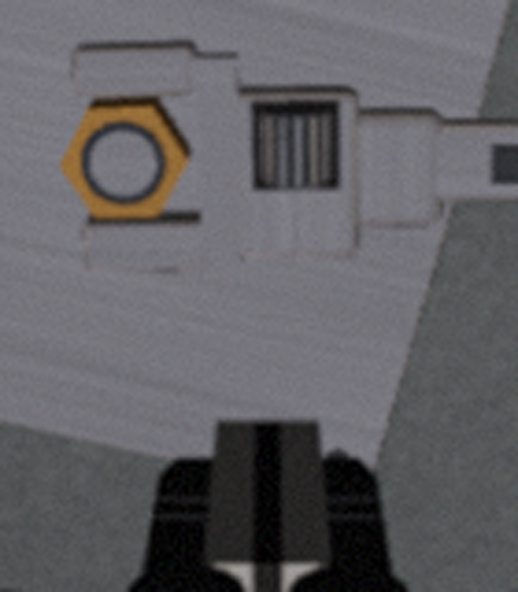

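```bash
python3 - <<'E'
from h import *
import pickle; P=pickle.load(open("w1.pkl","rb"))
print(arm.state()["qpos"].round(3), ray_pts("wrist",[(282.4,254)],252,P).round(1), ray_pts("wrist",[(290,179.2)],133,P).round(1), ray_pts("wrist",[(243.8,183.2)],126,P).round(1))
E
```

```text
[ 0.231  0.274 -0.604  1.747  0.169  1.169 -1.991] [[532.7  84.7 252. ]] [[551.2  77.4 133. ]] [[545.5 122.2 126. ]]
```

```bash
python3 - <<'E'
from h import *
import pickle; P=pickle.load(open("w1.pkl","rb")); d=np.load("w1.npy"); T=P["pose"]
f=210/np.tan(np.radians(P["fov_y"])/2); print("f",f)
def bp(u,v):
    a,b=u-P["cx"],v-P["cy"]; r=np.hypot(a,b); t=r/f
    D=np.array([a/r*np.tan(t),-b/r*np.tan(t),-1])*np.median(d[v-1:v+2,u-1:u+2]); return (T[:3,:3]@D+T[:3,3]).round(1)
for n,u,v in [("base",220,120),("base2",230,230),("counter",350,240),("counter2",130,130),("nut ring",243,194),("worm",289,180),("bar",420,178),("edge",283,257),("edgeL",272,257),("edgeR",293,257),("f2",283,280)]: print(n,d[v,u].round(),bp(u,v))
print(np.round(d[248:262,283]))
s=arm.state(); print(s["position"],s["gripper_width"])
E
```

```text
f 325.19226210127806
base 310.0 [606.8 146.3 111.6]
base2 347.0 [490.1 140.8 111.6]
counter 474.0 [427.1 -16.3  -1.1]
counter2 420.0 [593.8 301.1  -0. ]
nut ring 320.0 [534.6 123.3 126.2]
worm 307.0 [550.4  78.3 132.9]
bar 315.0 [552.3 -57.9 124. ]
edge 150.0 [554.3  84.6 298. ]
edgeL 150.0 [554.2  89.7 297.8]
edgeR 149.0 [554.2  79.9 297.7]
f2 130.0 [554.6  84.7 319. ]
[353. 355. 354. 355. 354. 154. 154. 151. 150. 150. 148. 148. 147. 146.]
[545.53019257  84.9765723  266.23230934] -0.29643279402688544
```

```bash
python3 - <<'E'
from h import *
im,d=cams.get_image("scene"); cv2.imwrite("pics/s2.png",im); P=cams.camera_params("scene"); T=P["pose"]; f=210/np.tan(np.radians(P["fov_y"])/2)
v,u=np.mgrid[:420,:560]; W=np.stack([(u-P["cx"])/f*d,-(v-P["cy"])/f*d,-d],-1)@T[:3,:3].T+T[:3,3]
m=(np.abs(W[...,0]-545)<45)&(np.abs(W[...,1]-85)<60)&(W[...,2]>150)&(d>0)
for z in range(230,420,10):
    k=m&(W[...,2]>=z)&(W[...,2]<z+10)
    if k.any(): print(z,k.sum(),W[k].min(0).round(),W[k].max(0).round())
print(arm.state()["position"])
E
```

```text
290 12 [548.  78. 294.] [558.  91. 300.]
300 50 [540.  70. 300.] [559.  98. 310.]
310 51 [540.  70. 310.] [560.  98. 320.]
320 46 [540.  69. 320.] [559.  96. 330.]
330 54 [550.  60. 330.] [563. 110. 340.]
340 133 [535.  47. 340.] [561. 121. 350.]
350 121 [533.  39. 350.] [564. 128. 360.]
360 150 [539.  33. 360.] [566. 138. 370.]
370 164 [544.  26. 370.] [566. 145. 380.]
380 222 [532.  26. 380.] [568. 144. 390.]
390 199 [540.  33. 390.] [569. 134. 400.]
400 139 [538.  42. 400.] [567. 123. 410.]
410 42 [540.  45. 410.] [560.  62. 419.]
[545.39026494  84.95050559 266.03972899]
```

Emit:
{"api": "jog_arm", "payload": {
  "deltas": [
    [[1,0.0175,-0.006,0,0],[1,0,0,0.009,-7],[1,0,0,0.009,-7],[1,0,0,0.009,-7],[1,0,0,0.009,-7],[1,0,0,0.009,-7],[1,0,0,0.009,-7],[1,0,0,0.009,-7],[1,0,0,0.009,-7],[1,0,0,0.009,-7],[1,0,0,0.009,-7],[1,0,0,0.009,-7]]
  ]
}}

```text
time_s: 4.53
position: [551.3, 67.2, 166.0]
eef_rot: [0.994, -0.111, 0.001, -0.0]
force: [0.4, -0.5, -0.6]
gripper_width: 0.1
```

Emit:
{"api": "jog_arm", "payload": {
  "deltas": [
    [[1,0,0,0.004,-7],[1,0,0,0,-6],[1,0,0,0,0],[1,0,0,0,0]]
  ]
}}

```text
time_s: 4.87
position: [551.1, 67.2, 161.9]
eef_rot: [1.0, -0.002, 0.001, -0.0]
force: [0.1, 0.3, -0.2]
gripper_width: -0.2
```

```bash
cat >> h.py <<'E'
def cloud(name):
    P=cams.camera_params(name); im,d=cams.get_image(name); T=np.array(P["pose"]); f=210/np.tan(np.radians(P["fov_y"])/2)
    v,u=np.mgrid[:420,:560]; a,b=u-P["cx"],v-P["cy"]
    k=1/f
    if name=="wrist": r=np.hypot(a,b)+1e-9; k=np.tan(np.minimum(r/f,1.5))/r
    W=np.stack([a*k*d,-b*k*d,-d],-1)@T[:3,:3].T+T[:3,3]
    return im,d,W
E
python3 - <<'E'
from h import *
print(arm.state()["position"],arm.state()["eef_rot"].round(4),arm.state()["force"])
im,d,W=cloud("wrist"); cv2.imwrite("pics/w3.png",im); np.save("W3.npy",W)
cv2.imwrite("pics/w3v.png",cv2.resize(im,(800,600)))
im,d,W=cloud("scene")
m=(np.abs(W[...,0]-551)<45)&(np.abs(W[...,1]-68)<60)&(W[...,2]>137)&(d>0)
for z in range(137,220,6):
    k=m&(W[...,2]>=z)&(W[...,2]<z+6)
    if k.any(): print(z,k.sum(),W[k].min(0).round(),W[k].max(0).round())
E
```

```text
[551.05926247  67.22821231 161.90495539] [ 1.0e+00 -2.3e-03  6.0e-04 -1.0e-04] [ 0.12910162  0.30327927 -0.15992912]
185 3 [558.  58. 189.] [559.  69. 191.]
191 12 [545.  56. 192.] [564.  74. 197.]
197 19 [547.  55. 197.] [567.  71. 203.]
203 21 [546.  54. 203.] [568.  73. 208.]
209 20 [546.  56. 209.] [568.  71. 214.]
215 20 [545.  55. 215.] [568.  70. 221.]
```

View pics/w3v.png

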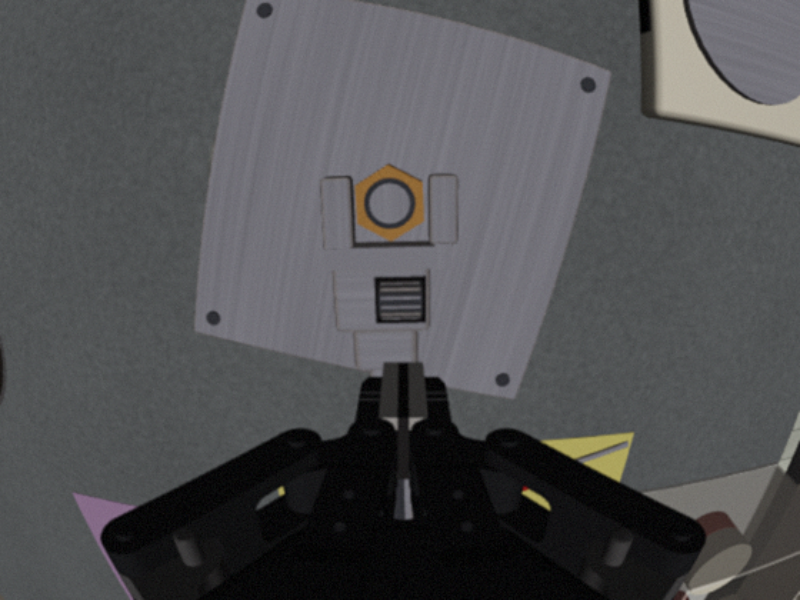

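```bash
python3 - <<'E'
import numpy as np
W=np.load("W3.npy")
for n,u,v in [("worm",280,210),("worm top edge",280,195),("worm bot edge",280,225),("wL",264,210),("wR",296,210),("nutring",272,129),("nutring",272,156),("nutL",252,142),("nutR",293,142),("fixedface",247,142),("movface",301,142),("tip",282,258),("tipL",270,258),("tipR",294,258)]: print(n,np.median(W[v-1:v+2,u-1:u+2].reshape(-1,3),0).round(1))
E
```

```text
worm [549.6  80.  132.4]
worm top edge [549.7  87.8 124.8]
worm bot edge [549.5  66.9 124.5]
wL [538.9  78.2 125.8]
wR [560.3  77.2 124.8]
nutring [544.9 131.6 125.8]
nutring [544.7 114.2 126.1]
nutL [532.  123.3 125.4]
nutR [558.1 123.2 125.1]
fixedface [527.9 122.3 116.2]
movface [563.2 123.  124.4]
tip [550.8  79.2 198.1]
tipL [545.3  78.8 197.3]
tipR [556.3  78.9 197.4]
```

Emit:
{"api": "jog_arm", "payload": {
  "deltas": [
    [[1,-0.0015,0,0.005,0],[1,0,0,0.005,0],[1,0,0,0.005,0],[1,0,0,0.001,0],[1,0,0,0,0]]
  ]
}}

```text
time_s: 5.38
position: [548.4, 67.4, 144.4]
eef_rot: [1.0, -0.001, -0.001, 0.0]
force: [-0.3, 0.0, 0.7]
gripper_width: 0.2
```

Emit:
{"api": "jog_arm", "payload": {
  "deltas": [
    [[1,0,0,0.001,0],[1,0,0,0.001,0],[1,0,0,0.001,0],[1,0,0,0.001,0],[1,0,0,0,0],[1,0,0,0,0]]
  ]
}}

```text
time_s: 5.88
position: [548.9, 67.5, 141.1]
eef_rot: [1.0, -0.001, -0.0, 0.0]
force: [-0.2, 0.2, -0.2]
gripper_width: -0.3
```

```bash
python3 - <<'E'
from h import *
s=arm.state()["position"]
for n in ("wrist","scene"):
    im,d,W=cloud(n)
    m=(np.abs(W[...,0]-s[0])<9)&(np.abs(W[...,1]-s[1])<14)&(W[...,2]>137)&(d>0)
    print(n,np.sort(W[m][:,2])[:12].round(1),s.round(1))
    if n=="wrist":
        np.save("W4.npy",W); c=282
        print(W[244:262:2,c].round(1))
E
```

```text
wrist [169.6 170.1 170.2 170.4 170.4 170.5 170.7 170.7 170.8 170.8 170.9 171. ] [548.9  67.5 141.1]
[[548.6  61.7 123.7]
 [548.6  59.9 122.8]
 [548.6  59.7 125.3]
 [548.6  57.8 124.3]
 [548.6  56.  123.6]
 [548.6  79.2 172.8]
 [548.6  78.8 174.1]
 [548.6  79.  176.5]
 [548.6  79.1 178.6]]
scene [166.6 168.2 171.4 172.4 172.7 173.1 174.2 175.  175.8 176.5 177.3 177.7] [548.9  67.5 141.1]
```

Emit:
{"api": "jog_arm", "payload": {
  "deltas": [
    [[1,0,0,0.005,0],[1,0,0,0.005,0],[1,0,0,0.005,0],[1,0,0,0.005,0],[1,0,0,0.005,0],[1,0,0,0.003,0],[1,0,0,0.002,0],[1,0,0,0,0],[1,0,0,0,0]]
  ]
}}

```text
time_s: 6.73
position: [548.9, 67.6, 111.1]
eef_rot: [1.0, -0.001, -0.0, -0.0]
force: [-0.4, -0.7, -0.1]
gripper_width: 0.1
```

```bash
python3 - <<'E'
from h import *
s=arm.state()["position"]
im,d,W=cloud("wrist"); print(s.round(1),arm.state()["force"].round(1)); print(W[240:262:2,282].round(1)); print(W[200:240:4,282].round(1))
E
```

```text
[548.9  67.6 111.1] [-1.3  0.   0.6]
[[548.7  81.6 131.7]
 [548.7  80.5 131.6]
 [548.7  79.8 132.6]
 [548.6  78.4 131.8]
 [548.6  77.7 132.8]
 [548.6  76.7 133. ]
 [548.6  74.7 131.3]
 [548.6  79.  142.1]
 [548.6  79.  144.2]
 [548.6  79.4 147. ]
 [548.6  79.1 148.5]]
[[548.7 100.2 124.1]
 [548.7  98.  123.9]
 [548.7  96.4 125.3]
 [548.7  94.5 126.1]
 [548.7  91.6 124.1]
 [548.7  89.6 124.4]
 [548.7  87.8 125.5]
 [548.7  86.5 127.8]
 [548.7  84.8 129. ]
 [548.7  83.3 130.5]]
```

Emit:
{"api": "jog_arm", "payload": {
  "deltas": [
    [[1,0,-0.001,0.003,0],[1,0,0,0.002,0],[1,0,0,0.001,0],[1,0,0,0,0]]
  ]
}}

```text
time_s: 7.12
position: [549.1, 68.7, 105.3]
eef_rot: [1.0, -0.0, 0.0, -0.0]
force: [-0.7, 0.1, 3.1]
gripper_width: 0.2
```

Emit:
{"api": "jog_arm", "payload": {
  "deltas": [
    [[1,0,0,0.001,0],[1,0,0,0.001,0],[1,0,0,0,0]]
  ]
}}

```text
time_s: 7.37
position: [549.2, 68.7, 103.9]
eef_rot: [1.0, -0.001, 0.0, 0.0]
force: [-2.6, -0.4, 10.0]
gripper_width: -0.2
```

Emit:
{"api": "jog_arm", "payload": {
  "deltas": [
    [[1,0,-0.002,0,0],[1,0,-0.003,0,0],[1,0,-0.003,0,0],[1,0,-0.003,0,0]]
  ]
}}

```text
time_s: 7.7
position: [549.0, 78.3, 103.9]
eef_rot: [1.0, -0.001, 0.0, 0.001]
force: [-2.5, -4.1, 10.0]
gripper_width: 0.3
```

Emit:
{"api": "jog_arm", "payload": {
  "deltas": [
    [[1,0,-0.003,0,0],[1,0,-0.003,0,0],[1,0,-0.002,0,0]]
  ]
}}

```text
time_s: 7.95
position: [548.9, 86.9, 103.9]
eef_rot: [1.0, -0.001, 0.0, 0.001]
force: [-2.9, -1.5, 7.8]
gripper_width: -0.3
```

Emit:
{"api": "jog_arm", "payload": {
  "deltas": [
    [[1,0,0,-0.008,0],[1,0,0.009,0,0],[1,0,0.01,0,0],[1,0,0,0.005,0],[1,0,0,0.0032,0],[1,0,0,0,0],[1,0,-0.003,0,0],[1,0,-0.003,0,0],[1,0,-0.003,0,0],[1,0,-0.003,0,0]]
  ]
}}

```text
time_s: 8.78
position: [549.4, 79.4, 103.6]
eef_rot: [1.0, -0.001, 0.0, 0.001]
force: [-3.1, -5.0, 13.0]
gripper_width: 0.2
```

Emit:
{"api": "jog_arm", "payload": {
  "deltas": [
    [[1,0,-0.003,0,0],[1,0,-0.003,0,0],[1,0,-0.001,0,0]]
  ]
}}

```text
time_s: 9.03
position: [549.3, 87.7, 103.5]
eef_rot: [1.0, -0.001, 0.0, 0.0]
force: [-3.1, 0.1, 8.5]
gripper_width: -0.3
```

Emit:
{"api": "jog_arm", "payload": {
  "deltas": [
    [[1,0,0,-0.008,0],[1,0,0.009,0,0],[1,0,0.01,0,0],[1,0,0,0.005,0],[1,0,0,0.003,0],[1,0,0,0,0],[1,0,-0.003,0,0],[1,0,-0.003,0,0],[1,0,-0.003,0,0],[1,0,-0.003,0,0]]
  ]
}}

```text
time_s: 9.87
position: [549.7, 79.2, 103.6]
eef_rot: [1.0, -0.001, 0.001, 0.001]
force: [-1.3, -4.0, 12.1]
gripper_width: -0.0
```

Emit:
{"api": "jog_arm", "payload": {
  "deltas": [
    [[1,0,-0.003,0,0],[1,0,-0.003,0,0],[1,0,-0.001,0,0]]
  ]
}}

```text
time_s: 10.12
position: [549.9, 87.3, 103.6]
eef_rot: [1.0, -0.001, 0.001, 0.0]
force: [-0.8, -1.7, 9.6]
gripper_width: 0.1
```

Emit:
{"api": "jog_arm", "payload": {
  "deltas": [
    [[1,0,0,-0.008,0],[1,0,0.009,0,0],[1,0,0.01,0,0],[1,0,0,0,0]]
  ]
}}

```text
time_s: 10.45
position: [548.5, 64.8, 110.0]
eef_rot: [1.0, -0.002, -0.001, 0.001]
force: [-0.6, -0.5, 0.6]
gripper_width: -0.1
```

```bash
python3 - <<'E'
from h import *
im,d,W=cloud("wrist"); np.save("W5.npy",W); cv2.imwrite("pics/w5.png",im)
cv2.imwrite("pics/w5v.png",cv2.resize(im[80:280,190:380],None,fx=3,fy=3,interpolation=cv2.INTER_CUBIC))
E
```

```text
(no output)
```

View pics/w5v.png

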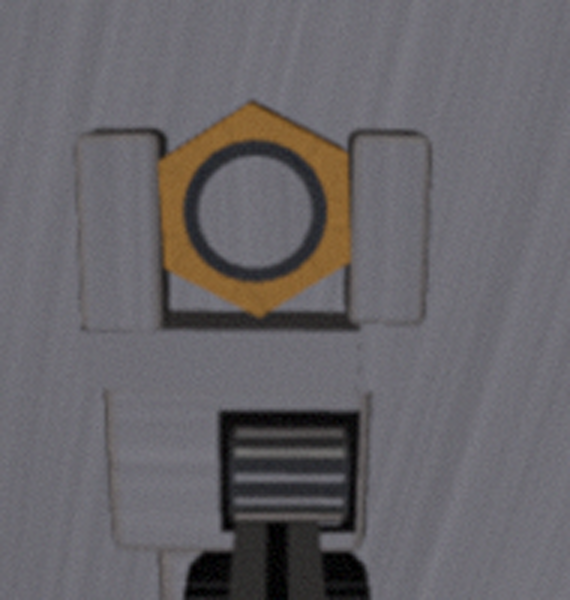

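Emit:
{"api": "jog_arm", "payload": {
  "deltas": [
    [[1,0,0,0.005,0],[1,0,0,0.003,0],[1,0,0,0,0],[1,0,-0.003,0,0],[1,0,-0.003,0,0]]
  ]
}}

```text
time_s: 10.92
position: [549.4, 72.9, 103.5]
eef_rot: [1.0, -0.001, 0.0, 0.001]
force: [-3.2, -5.6, 13.0]
gripper_width: -0.2
```

Emit:
{"api": "jog_arm", "payload": {
  "deltas": [
    [[1,0,-0.003,0,0],[1,0,-0.003,0,0]]
  ]
}}

```text
time_s: 11.08
position: [549.5, 79.0, 103.6]
eef_rot: [1.0, -0.001, 0.0, 0.002]
force: [-2.0, -5.8, 12.5]
gripper_width: 0.3
```

Emit:
{"api": "jog_arm", "payload": {
  "deltas": [
    [[1,0,-0.003,0,0],[1,0,-0.003,0,0]]
  ]
}}

```text
time_s: 11.25
position: [549.6, 84.3, 103.5]
eef_rot: [1.0, -0.001, 0.0, 0.002]
force: [-2.9, -7.9, 11.5]
gripper_width: 0.1
```

Emit:
{"api": "jog_arm", "payload": {
  "deltas": [
    [[1,0,-0.001,0,0],[1,0,0,-0.008,0],[1,0,0.009,0,0],[1,0,0.01,0,0],[1,0,0,0.005,0],[1,0,0,0.003,0],[1,0,0,0,0],[1,0,-0.003,0,0],[1,0,-0.003,0,0]]
  ]
}}

```text
time_s: 12.0
position: [549.4, 69.9, 103.0]
eef_rot: [1.0, -0.002, -0.0, 0.003]
force: [-2.7, -8.9, 16.3]
gripper_width: 0.5
```

Emit:
{"api": "jog_arm", "payload": {
  "deltas": [
    [[1,0,-0.003,0,0],[1,0,-0.003,0,0]]
  ]
}}

```text
time_s: 12.17
position: [549.5, 77.0, 103.3]
eef_rot: [1.0, -0.002, 0.0, 0.003]
force: [-2.0, -9.6, 13.5]
gripper_width: 0.1
```

Emit:
{"api": "jog_arm", "payload": {
  "deltas": [
    [[1,0,-0.003,0,0],[1,0,-0.003,0,0]]
  ]
}}

```text
time_s: 12.33
position: [549.6, 82.4, 103.3]
eef_rot: [1.0, -0.002, 0.0, 0.003]
force: [-1.5, -10.1, 12.6]
gripper_width: 0.1
```

Emit:
{"api": "jog_arm", "payload": {
  "deltas": [
    [[1,0,0,-0.008,0],[1,0,0,-0.016,0],[1,0,0.015,-0.016,0],[1,0,0.015,0,0],[1,0,0,0,0],[1,0,0,0,0]]
  ]
}}

```text
time_s: 12.83
position: [548.4, 56.0, 142.2]
eef_rot: [1.0, -0.001, -0.001, -0.0]
force: [-0.2, 0.2, 0.8]
gripper_width: 0.2
```

```bash
python3 - <<'E'
from h import *
print(arm.state()["position"],arm.state()["force"])
im,d,W=cloud("wrist"); np.save("W6.npy",W); cv2.imwrite("pics/w6.png",im)
cv2.imwrite("pics/w6v.png",cv2.resize(im[60:260,190:380],None,fx=3,fy=3,interpolation=cv2.INTER_CUBIC))
im,d,W=cloud("scene")
m=(W[...,1]<20)&(W[...,1]>-115)&(np.abs(W[...,0]-545)<25)&(np.abs(W[...,2]-123)<5)
p=W[m]
for y in range(-110,20,15):
    k=(p[:,1]>y)&(p[:,1]<y+15)
    if k.sum()>3: print(y+7,k.sum(),p[k][:,0].min().round(1),p[k][:,0].max().round(1),np.median(p[k][:,0]).round(1))
E
```

```text
[548.39544667  56.0223128  142.22159084] [-0.19163401  0.20797893  0.79967931]
-103 51 532.5 558.1 547.5
-88 49 534.4 557.1 547.2
-73 47 533.8 557.1 548.0
-58 50 533.8 557.6 549.3
-43 47 533.1 557.4 549.0
-28 49 536.2 557.0 548.7
-13 43 533.8 557.9 548.7
2 46 534.6 557.3 548.5
17 30 536.6 556.7 549.2
```

View pics/w6v.png

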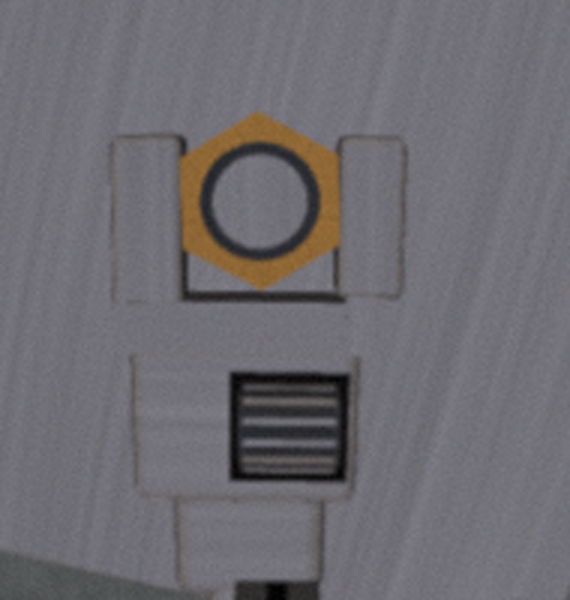

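Emit:
{"api": "jog_arm", "payload": {
  "deltas": [
    [[1,0.0206,0.026,0,0],[1,0,0,0.013,0],[1,0,0,0.013,0],[1,0,0,0.013,0],[1,0,0,0.008,0],[1,0,0,0.004,0],[1,0,0,0.002,0],[1,0,0,0,0],[1,0,0,0,0]]
  ]
}}

```text
time_s: 13.68
position: [569.5, 31.1, 90.3]
eef_rot: [1.0, -0.0, 0.0, -0.0]
force: [-0.4, -0.7, -0.6]
gripper_width: -0.1
```

```bash
python3 - <<'E'
from h import *
s=arm.state(); print(s["position"],s["force"])
im,d,W=cloud("wrist"); np.save("W7.npy",W); cv2.imwrite("pics/w7.png",im)
for v in (246,250,254,258): print(v,[W[v,u].round(0).tolist() for u in range(225,300,6)])
E
```

```text
[569.5291317   31.13331933  90.30847286] [-0.3791602  -0.70664039 -0.55201218]
246 [[543.0, 48.0, 124.0], [545.0, 48.0, 123.0], [548.0, 48.0, 123.0], [551.0, 48.0, 123.0], [554.0, 48.0, 123.0], [557.0, 47.0, 122.0], [559.0, 42.0, 112.0], [562.0, 43.0, 112.0], [565.0, 41.0, 110.0], [568.0, 43.0, 113.0], [571.0, 42.0, 112.0], [574.0, 42.0, 111.0], [577.0, 42.0, 111.0]]
250 [[543.0, 46.0, 124.0], [546.0, 46.0, 125.0], [548.0, 45.0, 123.0], [551.0, 46.0, 124.0], [554.0, 46.0, 124.0], [557.0, 45.0, 123.0], [559.0, 40.0, 112.0], [562.0, 40.0, 112.0], [565.0, 40.0, 111.0], [568.0, 40.0, 111.0], [571.0, 40.0, 111.0], [574.0, 40.0, 112.0], [577.0, 40.0, 111.0]]
254 [[542.0, 43.0, 123.0], [545.0, 44.0, 124.0], [548.0, 44.0, 124.0], [551.0, 44.0, 124.0], [554.0, 44.0, 124.0], [557.0, 44.0, 123.0], [559.0, 38.0, 112.0], [562.0, 38.0, 112.0], [565.0, 43.0, 122.0], [568.0, 43.0, 122.0], [571.0, 43.0, 123.0], [573.0, 43.0, 121.0], [577.0, 37.0, 111.0]]
258 [[542.0, 41.0, 123.0], [545.0, 41.0, 123.0], [548.0, 42.0, 124.0], [551.0, 41.0, 124.0], [554.0, 41.0, 123.0], [556.0, 41.0, 123.0], [558.0, 35.0, 111.0], [562.0, 35.0, 112.0], [565.0, 43.0, 127.0], [568.0, 43.0, 126.0], [571.0, 42.0, 125.0], [573.0, 43.0, 127.0], [577.0, 35.0, 111.0]]
```

Emit:
{"api": "jog_arm", "payload": {
  "deltas": [
    [[1,0,0,0.0025,0],[1,-0.003,0,0,0],[1,-0.0025,0,0,0],[1,-0.0016,0.0003,0,1],[1,-0.0016,0.0003,0,1],[1,-0.0016,0.0003,0,1],[1,-0.0016,0.0003,0,1],[1,-0.0016,0.0003,0,1],[1,-0.0016,0.0003,0,1]]
  ]
}}

```text
time_s: 14.48
position: [554.4, 28.5, 87.5]
eef_rot: [0.999, -0.054, 0.0, 0.0]
force: [3.5, -4.0, 0.1]
gripper_width: -0.5
```

Emit:
{"api": "jog_arm", "payload": {
  "deltas": [
    [[1,-0.0016,0.0003,0,1],[1,-0.0016,0.0003,0,1],[1,-0.0016,0.0003,0,1],[1,-0.0016,0.0003,0,1]]
  ]
}}

```text
time_s: 14.82
position: [547.8, 28.1, 87.5]
eef_rot: [0.996, -0.089, 0.0, 0.0]
force: [3.2, -4.3, -0.1]
gripper_width: 0.1
```

Emit:
{"api": "jog_arm", "payload": {
  "deltas": [
    [[1,0,0.004,0,0],[1,-0.0017,0.0003,0,1],[1,-0.0017,0.0003,0,1],[1,-0.0017,0.0003,0,1],[1,-0.0017,0.0003,0,1]]
  ]
}}

```text
time_s: 15.23
position: [540.5, 25.5, 87.7]
eef_rot: [0.992, -0.123, 0.0, -0.0]
force: [3.2, 0.2, 0.3]
gripper_width: 0.1
```

Emit:
{"api": "jog_arm", "payload": {
  "deltas": [
    [[1,-0.0017,0.0003,0,1],[1,-0.0017,0.0003,0,1],[1,-0.0017,0.0003,0,1],[1,-0.0017,0.0003,0,1]]
  ]
}}

```text
time_s: 15.57
position: [533.5, 26.0, 87.6]
eef_rot: [0.987, -0.158, 0.0, -0.0]
force: [6.2, 1.2, 0.4]
gripper_width: -0.3
```

```bash
python3 - <<'E'
from h import *
s=arm.state(); print(s["position"],s["force"],s["torque"])
im,d,W=cloud("wrist"); np.save("W8.npy",W); cv2.imwrite("pics/w8.png",im); cv2.imwrite("pics/w8v.png",cv2.resize(im[60:280,170:390],None,fx=2.7,fy=2.7,interpolation=cv2.INTER_CUBIC))
E
```

```text
[533.45572797  26.000097    87.58958539] [6.2001144  1.20661641 0.42881453] [ 0.09860451 -1.08937537 -0.09164125]
```

View pics/w8v.png

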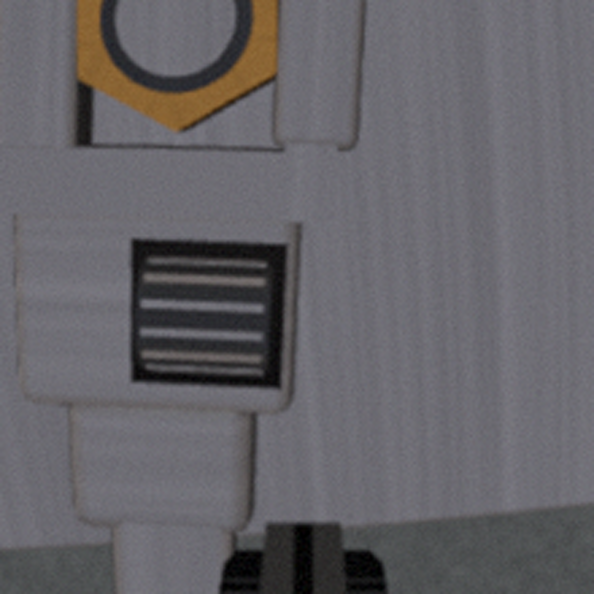

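Emit:
{"api": "jog_arm", "payload": {
  "deltas": [
    [[1,0,0,0,0],[1,0,0,0,0]]
  ]
}}

```text
time_s: 15.78
position: [533.1, 26.0, 87.4]
eef_rot: [0.988, -0.157, -0.0, -0.0]
force: [3.9, 1.7, 1.3]
gripper_width: -0.3
```

Emit:
{"api": "jog_arm", "payload": {
  "deltas": [
    [[1,-0.0005,0.0001,0,0.3],[1,-0.0005,0.0001,0,0.3]]
  ]
}}

```text
time_s: 15.95
position: [532.8, 26.0, 87.5]
eef_rot: [0.987, -0.162, 0.0, -0.0]
force: [5.2, 1.0, 1.7]
gripper_width: 0.2
```

```bash
python3 - <<'E'
from h import *
for i in range(3):
    im,d,W=cloud("scene"); s=arm.state(); print(s["position"].round(2),s["force"].round(2))
C=np.array([545,123])
m=(np.abs(W[...,2]-123)<4)&(d>0); p=W[m][:,:2]-C; r=np.hypot(*p.T); a=np.degrees(np.arctan2(-p[:,0],-p[:,1]))
k=(r>120)&(r<225)&(a>-10)&(a<50)
print(k.sum(),np.median(a[k]).round(2),[np.median(a[k&(r>x)&(r<x+20)]).round(1) for x in range(120,220,20)])
E
```

```text
[532.69  26.04  87.56] [5.13 0.57 1.08]
[532.69  25.99  87.54] [4.49 1.55 0.38]
[532.68  26.01  87.53] [3.94 1.28 0.78]
276 19.66 [np.float64(19.0), np.float64(19.3), np.float64(19.5), np.float64(19.9), np.float64(20.0)]
```

Emit:
{"api": "jog_arm", "payload": {
  "deltas": [
    [[1,-0.0005,0.0001,0,0.3],[1,-0.0005,0.0001,0,0.3],[1,0,0,0,0]]
  ]
}}

```text
time_s: 16.35
position: [531.7, 26.2, 87.5]
eef_rot: [0.986, -0.167, 0.0, -0.0]
force: [5.5, 1.6, 1.5]
gripper_width: -0.0
```

```bash
cat >> h.py <<'E'
def check(n=3):
    F=[]
    for i in range(n):
        im,d,W=cloud("scene"); s=arm.state(); F.append(s["force"]); print(s["position"].round(2),s["force"].round(2),s["time_s"])
    C=np.array([545,123]); m=(np.abs(W[...,2]-123)<4)&(d>0); p=W[m][:,:2]-C; r=np.hypot(*p.T); a=np.degrees(np.arctan2(-p[:,0],-p[:,1]))
    k=(r>120)&(r<225)&(a>-10)&(a<50); print("F",np.mean(F,0).round(2),"angle",np.median(a[k]).round(2))
E
python3 -c "
from h import *
check()"
```

```text
[531.67  26.14  87.52] [5.27 1.89 1.14] 16.4
[531.67  26.15  87.53] [5.67 0.92 0.76] 16.45
[531.7   26.18  87.52] [5.45 1.57 0.09] 16.5
F [5.46 1.46 0.66] angle 20.12
```

Emit:
{"api": "jog_arm", "payload": {
  "deltas": [
    [[1,-0.0005,0.0001,0,0.3],[1,-0.0005,0.0001,0,0.3],[1,0,0,0,0]]
  ]
}}

```text
time_s: 16.75
position: [530.7, 26.3, 87.6]
eef_rot: [0.985, -0.173, 0.0, -0.0]
force: [5.4, 0.5, 1.2]
gripper_width: 0.2
```

```bash
python3 -c "
from h import *
check()"
```

```text
[530.74  26.32  87.56] [5.46 1.91 0.62] 16.8
[530.7   26.32  87.54] [5.55 1.76 0.88] 16.85
[530.7   26.3   87.53] [4.99 1.87 0.67] 16.9
F [5.34 1.85 0.73] angle 20.56
```

Emit:
{"api": "jog_arm", "payload": {
  "deltas": [
    [[1,-0.0005,0.0001,0,0.3],[1,-0.0005,0.0001,0,0.3],[1,-0.0005,0.0001,0,0.3],[1,0,0,0,0],[1,0,0,0,0]]
  ]
}}

```text
time_s: 17.32
position: [529.2, 26.5, 87.5]
eef_rot: [0.984, -0.18, 0.0, -0.0]
force: [4.8, 1.5, 0.5]
gripper_width: -0.1
```

Emit:
{"api": "jog_arm", "payload": {
  "deltas": [
    [[1,-0.0005,0.0001,0,0.3],[1,-0.0005,0.0001,0,0.3],[1,-0.0005,0.0001,0,0.3],[1,0,0,0,0]]
  ]
}}

```text
time_s: 17.65
position: [527.7, 26.8, 87.6]
eef_rot: [0.982, -0.188, 0.0, -0.0]
force: [5.2, 1.8, 1.7]
gripper_width: -0.2
```

Emit:
{"api": "jog_arm", "payload": {
  "deltas": [
    [[1,-0.0005,0.0001,0,0.3],[1,-0.0005,0.0001,0,0.3],[1,0,0,0,0]]
  ]
}}

```text
time_s: 17.9
position: [526.7, 27.0, 87.5]
eef_rot: [0.981, -0.193, 0.0, -0.0]
force: [4.7, 1.6, 1.5]
gripper_width: -0.4
```

Emit:
{"api": "jog_arm", "payload": {
  "deltas": [
    [[1,-0.0005,0.0001,0,0.3],[1,-0.0005,0.0001,0,0.3],[1,-0.0005,0.0001,0,0.3],[1,0,0,0,0]]
  ]
}}

```text
time_s: 18.23
position: [525.2, 27.3, 87.6]
eef_rot: [0.98, -0.201, 0.0, -0.0]
force: [6.1, 1.5, 0.7]
gripper_width: -0.1
```

Emit:
{"api": "jog_arm", "payload": {
  "deltas": [
    [[1,-0.0005,0.0001,0,0.3],[1,-0.0005,0.0001,0,0.3],[1,-0.0005,0.0001,0,0.3],[1,0,0,0,0]]
  ]
}}

```text
time_s: 18.57
position: [523.7, 27.6, 87.6]
eef_rot: [0.978, -0.209, 0.0, -0.0]
force: [6.4, 1.7, 1.3]
gripper_width: -0.5
```

Emit:
{"api": "jog_arm", "payload": {
  "deltas": [
    [[1,-0.0005,0.0001,0,0.3],[1,-0.0005,0.0001,0,0.3],[1,-0.0005,0.0001,0,0.3],[1,0,0,0,0]]
  ]
}}

```text
time_s: 18.9
position: [522.2, 27.9, 87.5]
eef_rot: [0.976, -0.216, 0.0, -0.0]
force: [4.9, 1.9, 1.0]
gripper_width: 0.3
```

Emit:
{"api": "jog_arm", "payload": {
  "deltas": [
    [[1,-0.0005,0.0001,0,0.3],[1,-0.0005,0.0001,0,0.3],[1,-0.0005,0.0001,0,0.3],[1,0,0,0,0]]
  ]
}}

```text
time_s: 19.23
position: [520.8, 28.3, 87.5]
eef_rot: [0.975, -0.224, 0.0, -0.0]
force: [5.7, 0.9, -0.1]
gripper_width: 0.0
```

Emit:
{"api": "jog_arm", "payload": {
  "deltas": [
    [[1,-0.0005,0.0001,0,0.3],[1,-0.0005,0.0001,0,0.3],[1,-0.0005,0.0001,0,0.3],[1,0,0,0,0]]
  ]
}}

```text
time_s: 19.57
position: [519.3, 28.6, 87.6]
eef_rot: [0.973, -0.232, 0.0, -0.0]
force: [4.8, 1.3, 1.9]
gripper_width: 0.0
```

Emit:
{"api": "jog_arm", "payload": {
  "deltas": [
    [[1,-0.0005,0.0001,0,0.3],[1,-0.0005,0.0001,0,0.3],[1,-0.0005,0.0001,0,0.3],[1,0,0,0,0]]
  ]
}}

```text
time_s: 19.9
position: [517.8, 29.0, 87.6]
eef_rot: [0.971, -0.239, 0.0, -0.0]
force: [4.2, 1.6, 0.5]
gripper_width: 0.1
```

Emit:
{"api": "jog_arm", "payload": {
  "deltas": [
    [[1,-0.0005,0.0001,0,0.3],[1,-0.0005,0.0001,0,0.3],[1,-0.0005,0.0001,0,0.3],[1,0,0,0,0]]
  ]
}}

```text
time_s: 20.23
position: [516.4, 29.4, 87.6]
eef_rot: [0.969, -0.247, 0.0, -0.0]
force: [4.9, 0.5, 1.1]
gripper_width: -0.4
```

Emit:
{"api": "jog_arm", "payload": {
  "deltas": [
    [[1,-0.0005,0.0001,0,0.3],[1,-0.0005,0.0001,0,0.3],[1,-0.0005,0.0001,0,0.3],[1,0,0,0,0]]
  ]
}}

```text
time_s: 20.57
position: [514.9, 29.8, 87.6]
eef_rot: [0.967, -0.255, 0.0, -0.0]
force: [5.6, 0.9, 0.8]
gripper_width: -0.2
```

Emit:
{"api": "jog_arm", "payload": {
  "deltas": [
    [[1,-0.0005,0.0001,0,0.3],[1,-0.0005,0.0001,0,0.3],[1,-0.0005,0.0001,0,0.3],[1,0,0,0,0]]
  ]
}}

```text
time_s: 20.9
position: [513.6, 30.3, 87.6]
eef_rot: [0.965, -0.262, 0.001, -0.0]
force: [4.8, 1.3, 1.3]
gripper_width: -0.4
```

```bash
python3 - <<'E'
from h import *
check()
im,d,W=cloud("wrist"); cv2.imwrite("pics/w9.png",im)
E
```

```text
[513.57  30.26  87.57] [5.11 0.42 0.74] 20.95
[513.6   30.27  87.58] [5.73 0.32 0.41] 21.0
[513.6   30.29  87.57] [ 4.64 -0.32  0.75] 21.05
F [5.16 0.14 0.63] angle 30.91
```

Emit:
{"api": "jog_arm", "payload": {
  "deltas": [
    [[1,-0.0005,0.0001,0,0.3],[1,-0.0005,0.0001,0,0.3],[1,-0.0005,0.0001,0,0.3],[1,0,0,0,0]]
  ]
}}

```text
time_s: 21.43
position: [512.7, 30.5, 87.7]
eef_rot: [0.963, -0.27, 0.001, -0.0]
force: [6.9, 0.5, 0.1]
gripper_width: 0.2
```

```bash
python3 -c "
from h import *
check(4)"
```

```text
[512.67  30.53  87.7 ] [7.34 0.2  0.24] 21.4833
[512.69  30.5   87.7 ] [5.93 0.35 0.55] 21.5333
[512.68  30.5   87.7 ] [7.52 0.78 0.79] 21.5833
[512.7   30.48  87.7 ] [ 7.25 -0.59  1.26] 21.6333
F [7.01 0.19 0.71] angle 31.48
```

Emit:
{"api": "jog_arm", "payload": {
  "deltas": [
    [[1,-0.0004,0,0,0],[1,0,0,0,0]]
  ]
}}

```text
time_s: 21.8
position: [512.5, 30.6, 87.7]
eef_rot: [0.963, -0.27, 0.001, -0.0]
force: [5.9, -0.4, -0.3]
gripper_width: -0.1
```

```bash
python3 -c "
from h import *
check(4)"
```

```text
[512.5   30.63  87.74] [ 7.1  -0.82  1.36] 21.85
[512.52  30.56  87.74] [ 7.57 -0.17 -0.17] 21.9
[512.53  30.6   87.73] [ 7.88 -0.27 -0.02] 21.95
[512.51  30.61  87.74] [ 7.24 -0.08  0.11] 22.0
F [ 7.45 -0.34  0.32] angle 31.66
```

Emit:
{"api": "jog_arm", "payload": {
  "deltas": [
    [[1,-0.0004,0,0,0],[1,0,0,0,0]]
  ]
}}

```text
time_s: 22.17
position: [512.3, 30.7, 87.8]
eef_rot: [0.963, -0.27, 0.001, -0.0]
force: [7.9, -0.4, 0.4]
gripper_width: 0.1
```

```bash
python3 -c "
from h import *
check(4)"
```

```text
[512.3   30.72  87.76] [ 7.43 -0.74 -1.39] 22.2167
[512.3   30.74  87.74] [ 7.64 -0.9   0.26] 22.2667
[512.32  30.71  87.77] [ 7.7   0.16 -0.06] 22.3167
[512.29  30.72  87.76] [ 7.8  -0.3  -0.41] 22.3667
F [ 7.64 -0.45 -0.4 ] angle 31.71
```

Emit:
{"api": "jog_arm", "payload": {
  "deltas": [
    [[1,-0.0005,0,0,0],[1,0,0,0,0]]
  ]
}}

```text
time_s: 22.53
position: [512.0, 30.9, 87.8]
eef_rot: [0.963, -0.27, 0.001, -0.0]
force: [7.6, -0.3, 0.4]
gripper_width: 0.0
```

```bash
python3 - <<'E'
from h import *
check(5)
im,d,W=cloud("wrist"); cv2.imwrite("pics/w10.png",im)
cv2.imwrite("pics/w10v.png",cv2.resize(im[20:280,150:410],None,fx=2.3,fy=2.3,interpolation=cv2.INTER_CUBIC))
E
```

```text
[511.98  30.86  87.78] [ 7.9  -1.69  0.21] 22.5833
[511.97  30.87  87.74] [ 8.43 -1.39  0.06] 22.6333
[511.99  30.85  87.76] [ 8.49 -1.65 -1.36] 22.6833
[511.97  30.9   87.75] [ 8.49 -0.65 -0.17] 22.7333
[511.96  30.87  87.76] [ 7.18 -0.95  0.29] 22.7833
F [ 8.1  -1.27 -0.19] angle 31.74
```

View pics/w10v.png

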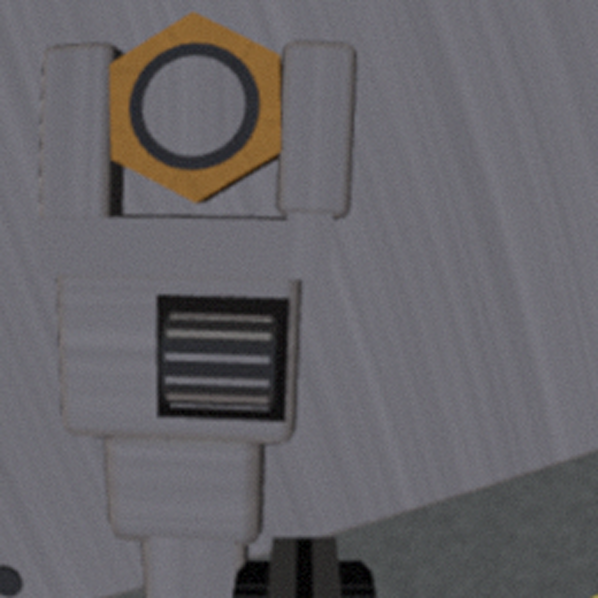

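Emit:
{"api": "jog_arm", "payload": {
  "deltas": [
    [[1,0.003,0,0,0],[1,0.006,0,0,0],[1,0,0,-0.015,0],[1,0,0,-0.03,0],[1,0,0.01,-0.03,0],[1,0,0.02,-0.03,0],[1,0,0,0,0],[1,0,0,0,0]]
  ]
}}

```text
time_s: 23.5
position: [502.0, -0.4, 193.0]
eef_rot: [0.963, -0.271, 0.0, 0.001]
force: [-0.5, 0.8, -0.2]
gripper_width: -0.3
```

```bash
python3 - <<'E'
from h import *
check(2)
im,d,W=cloud("wrist"); cv2.imwrite("pics/w11.png",im)
m=(d>0)&(np.abs(W[...,2]-124)<4)&(W[...,1]<20); p=W[m]; q=np.hypot(p[:,0]-545,p[:,1]-123)
print([(r,p[(q>r)&(q<r+20)][:,2].mean().round(1)) for r in range(110,230,20) if ((q>r)&(q<r+20)).sum()>5])
cv2.imwrite("pics/w11v.png",cv2.resize(im[60:300,150:430],None,fx=2.4,fy=2.4,interpolation=cv2.INTER_CUBIC))
E
```

```text
[5.0148e+02 3.2000e-01 1.9189e+02] [-0.28 -0.61  0.23] 23.55
[501.23   0.86 191.22] [-0.65  0.15 -0.44] 23.6
F [-0.47 -0.23 -0.1 ] angle 31.31
[(110, np.float64(123.5)), (130, np.float64(123.4)), (150, np.float64(123.3)), (170, np.float64(123.4)), (190, np.float64(123.4)), (210, np.float64(123.0))]
```

View pics/w11v.png

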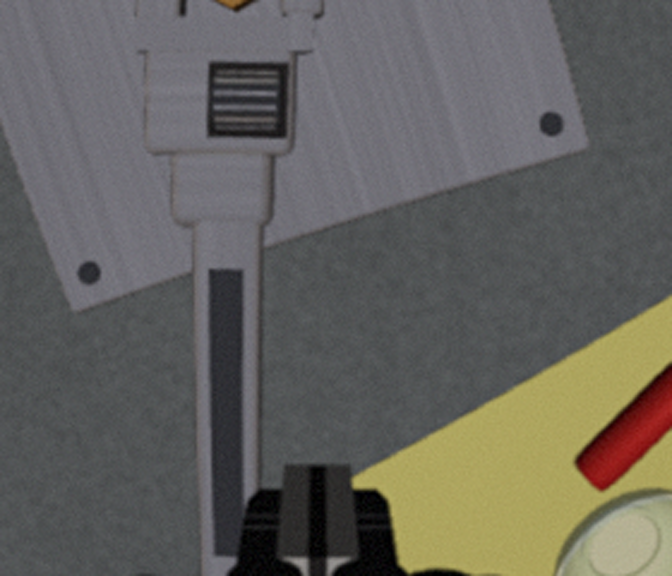

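```bash
python3 -c "
from h import *
print(job.finish_job(), arm.state()['time_s'])"
```

```text
the job is handed in; nothing more can be done
the job is handed in; nothing more can be done
```

The wrench is closed snugly on the nut, the nut has been turned clockwise until it came up firm, and the job was handed in at about 24 s of robot time.

- **Closing the jaw:** I rolled the worm with five light strokes towards the nut, lifting to return each time. Every press I read was about 8 to 13 N, apart from one of 16.3 N. In the last stroke the drag rose from about 4–5 N to 9–10 N, so the worm had stalled. The close-up showed both jaws on the nut's flats.
- **Turning the nut:** I pushed the side of the handle near the head with the shut fingers, in small steps. It came up firm after about 31° (0.55 rad). The last push was about 7.6 N at 97 mm from the nut, equal to about 4.5 N at the handle grip. That is a little over the 3–4 N guide but under the 6 N that would spread the jaw.
- **Last checks:** With the arm clear, the force read about zero. The handle lay flat, at 123 to 123.5 mm along its length. It had eased back by about 0.4°.

**What disagreed or went unchecked:**
- Both cameras showed the fingertips about 28 mm behind the reported tool point, not 11 mm ahead. I found the heights by touch.
- In the first part of the swing the finger pushed outwards with about 4 N, probably against the wrench's neck. I moved it 4 mm out and the force stopped.
- While I was pushing against the stop the finger still crept 0.2 to 0.4 mm per step, but the wrench's angle levelled off at 31.7°.
- I did not check the jaw again after letting go. The last view of it, under load, showed it still snug on the nut.

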